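# Hang the cutlery caddy on its two pins

### The arm

A 6-joint arm with a two-finger parallel gripper is mounted at the origin on the work surface. World frame = base frame: x ahead of the robot, y to its left, z up, the work surface at z = 0. Lengths are in m, angles in rad, forces in N, time in s.
With the tool pointing down it reaches from about 0.225 to 0.875 m from the base axis. Payload 3.4 kg.
Tool frame: the origin (TCP) lies between the finger pads; the fingertips stand bot.tips_ahead ahead of it and the grasp point (between the pads) lies 3 mm ahead of it (bot.tips_ahead is the distance from the TCP to the fingertips, in m); z points along the fingers, y is the line along which they close (so a half turn about z gives the same grasp; the last joint's range is limited). The gripper opens to 85 mm and grips with 20 to 120 N. Pads are 22 mm wide; open, the fingers measure 114 mm over their backs; the gripper's body (76 mm by 85 mm) begins 54 mm behind the grasp point. The pads swing forward as they close: fully open they stand 13 mm farther back than shut.
Start: joints at [0.988, 0.276, 1.505, -0, 1.361, -0.121], TCP at [0.256, 0.515, 0.253] pointing down, gripper open.
Joint ranges: [-2.89, 2.89], [-0.75, 2.08], [0.22, 2.7], [-1.18, 4.32], [0.11, 2.71], [-2.7, 2.7]. Speed limits (rad/s): [2.57, 2.57, 3.14, 3.14, 3.14, 3.14].

### API

Orientations are given as a 3x3 rotation matrix whose columns are the frame's x, y, z axes.
In Python, from cell import bot, order, grab_frame gives the robot as it stands (bot), with the cameras as plain functions and the job (order).
- The arm moves only by the tool send_path, called after "Request:" by a JSON object that holds its "name" and its "arguments", one argument or row to a line. Schema: {"type":"object","properties":{"plan":{"type":"array","items":{"type":"object","properties":{"trans":{"type":"array","items":{"type":"number"},"minItems":3,"maxItems":3},"twist":{"type":"number"},"finger_gap":{"type":"number"}},"additionalProperties":false,"required":["finger_gap"]},"minItems":1,"maxItems":5},"clamp_n":{"type":"number"},"only":{"type":"string"},"quiet":{"type":"boolean"},"lines":{"type":"string"}},"required":["plan"],"additionalProperties":false}. plan is a list of rows, 1 to 5 of them, each an object with the fields trans (a list: dx, dy, dz in a scale on which 1.0 is 750 mm), twist (a turn about the tool's z in normalised numbers (1 is 180 degrees)), finger_gap (the finger opening in m); a field left out counts as zero (the opening has to be given); each row is the pose to reach, as a shift and turn from the pose commanded when the call began, along the tool's axes at that moment; what a row does not reach only later rows make up. A row lasts 1/8 s, in which the tool goes at most 0.0625 m and 0.188 rad, less where a joint would pass 70% of its speed; a pose out of reach is approached as far as the arm can. The fingers move at their own pace and stop on an object; clamp_n is the grip in N (left out, the last holds). Time passes only in rows, so rows that do not move let the fingers close. The tool returns the time, the measured TCP pose, the force, the opening and the grip force at its end. only (a regular expression) keeps the lines of the reply that match it, lines (a string "A,B") keeps lines A to B, and quiet returns only ok. Input that does not fit is refused with a message, and nothing moves.
- bot.sense(): the state, without advancing time (a new reading comes with each control period).
- grab_frame(name): name is "scene" or "side" or "wrist"; returns a dict with "image" (384x512x3 uint8, red, green, blue), "camera_matrix" (3x3 intrinsics, pixels), "world_from_camera" (4x4, takes a point from camera to world coordinates). Camera axes: x right, y down, z forward; pixel columns grow to the right and rows downward; lengths in m; the calibration is good to about 2 mm. A picture is of the moment at which its call begins. There is no depth.
- order.hand_in(): hands the job in; it is judged then, once.
The state is a dict: "time_s": time; "joint_positions": joint angles; "qd": joint speeds; "tau": joint torques, N m; "position": TCP position; "tool_rot": TCP orientation; "wrist_force": force on the tool from outside, world axes, zero at the start; "ft_torque": the same for the moment, N m; "opening": finger opening in m; "grasp_force": force on a finger pad.
Only numpy, scipy, OpenCV 4.12 (cv2) and the standard library are available. Lean on these libraries where they do the work, as an engineer would, in place of code of your own. Each camera call takes 0.05 s, during which the arm holds its last target. There are 200 camera calls.

### The job

Clear the steel cutlery caddy off the slab: hang it upright on the pin stand, so that both pins come up through the two holes in its back lip and the lip sits fully down on the pin bar. Let go of it and leave the plates, the spice box and the ladle where they are. The pin bar may be clamped a little left or right of the middle of its stand, so feel or look for the pins.

Things in the scene. Friction and masses are not known exactly. Their poses are not given: they have to be found in the camera images.
- caddy: Empty open-topped steel box standing on the slab, 90 mm (x) by 150 mm (y) by 95 mm high, 4 mm walls, 0.35 to 0.7 kg. Origin: centre of its underside; z up. From the top of its back wall (+x side) a level lip with two holes sticks out 38 mm towards +x. A wooden carrying bar along y spans the mouth 30 mm above the rim, on two end straps at y = -69 and +69 mm.
- caddy_grip (a point): Centre of the caddy's wooden carrying bar, 133 mm straight above the caddy's origin. The bar is 12 mm thick (caddy's x), 16 mm high and 150 mm long (y): the place to grip from above. Axes as the caddy.
- caddy_lip (a point): Point midway between the two holes, at the lip's underside: x = +64 mm, y = 0, z = 90 mm from the caddy's origin. The lip is 5 mm thick, 38 mm (x) by 150 mm (y); its two vertical through holes are 13 mm across, centred 50 mm either side of this point along y. Axes as the caddy.
- stand: Dark steel stand bolted to the slab: base plate 140 mm (x) by 240 mm (y) by 12 mm, and an upright plate 12 mm thick, 220 mm wide, front face at x = +16 mm, top at 132 mm. Origin: centre of the base's underside; z up; -x is the front, where the caddy's box hangs, its x axis along the stand's. An aluminium pin bar is clamped in front of the upright (see stand_top).
- stand_top (a point): Fixed point of the stand, 140 mm above its origin: height of the pin bar's flat top. Bar: 32 mm (x) by 170 (y) by 80 high, centred here in x. Two upright pins on it: 9.5 mm thick, 24 tall, top 6 mm tapered to 5 mm, 100 mm apart in y. Bar and pins sit up to 20 mm off this point in y, either way, rigidly; that offset is NOT reported. Lip fully home: caddy_lip at this height.
- plate_b: Green melamine plate, 200 mm across, 22 mm high, the nearer of two (the other is far off in the right back corner); bystander. Origin: centre of its underside.
- spice_box: Closed red plastic spice box, 92 by 112 by 51 mm high; bystander. Origin: centre of its underside.
- ladle: Stainless steel ladle lying along its x, about 360 mm long, bowl 86 mm across and 45 mm high; bystander. Origin: on the slab near the middle of its length.

How it is judged:
By the outcome, as a careful person would: the job done as asked, in the order asked, and still so for the second after the job is handed in, with the robot touching nothing.
It also fails if it takes over 64 s, if anything falls off the work surface, if the arm or the gripper's body presses on something with over 40 N, if the wrist force passes 120 N, or if a joint passes its speed limit or range.

## Working session

There is one attempt and no reset: what is moved stays moved. The work goes in short steps, Python scripts to look and compute and a tool call to move; the robot and the scene stay as the last step left them, time stands still between calls to the robot, and variables do not carry over. Pictures are saved under pics/ and viewed, at most 10 in all, crops included, and the job is handed in when it is done.

```bash
ls; mkdir -p pics
```

Run:
```python
from cell import bot, order, grab_frame
import cv2,numpy as np
np.set_printoptions(precision=4,suppress=True)
s=bot.sense();print(s['time_s'],s['position'],s['tool_rot'],s['opening'],bot.tips_ahead)
for n in("scene","side"):
    f=grab_frame(n);cv2.imwrite(f"pics/{n}0.png",f["image"][:,:,::-1]);print(f["camera_matrix"],f["world_from_camera"])
```

```text
cell.py
pics
0.0 [0.2559 0.5143 0.2524] [[-0.8953  0.4455 -0.001 ]
 [ 0.4455  0.8953 -0.0016]
 [ 0.0002 -0.0019 -1.    ]] 0.08547979124121413 0.022
[[417.6614   0.     256.0683]
 [  0.     417.6614 193.1096]
 [  0.       0.       1.    ]] [[-0.4918  0.7457 -0.4496  1.1627]
 [ 0.8707  0.4211 -0.2539  0.1793]
 [-0.     -0.5163 -0.8564  1.1964]
 [ 0.      0.      0.      1.    ]]
[[362.7034   0.     262.9736]
 [  0.     362.7034 185.3339]
 [  0.       0.       1.    ]] [[-0.9132 -0.2584  0.3153  0.2707]
 [-0.4073  0.61   -0.6797  0.4814]
 [-0.0167 -0.7491 -0.6622  0.7432]
 [ 0.      0.      0.      1.    ]]
```

View pics/scene0.png

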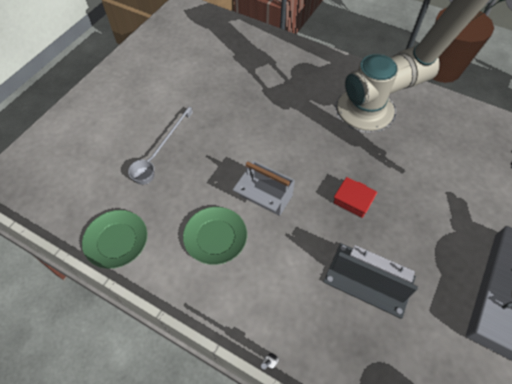

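View pics/side0.png

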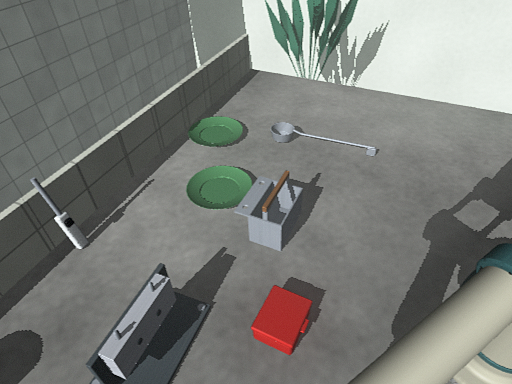

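The scene view shows the caddy (bar ends near (247,165) and (290,183), lip holes near (244,190) and (272,204)) and the stand (pins near (352,247) and (402,267)). The side view shows the same things, with the pins near (125,328) and (160,283). I'll zoom in to get exact pixels.

Run:
```python
import cv2,numpy as np
def crop(n,x,y,w=100,h=75):
    im=cv2.imread(f"pics/{n}0.png")[y:y+h,x:x+w]
    im=cv2.resize(im,None,fx=4,fy=4,interpolation=cv2.INTER_CUBIC)
    for k in range(0,w,10): cv2.putText(im,str(x+k),(k*4,8),0,.3,(0,255,255));cv2.line(im,(k*4,10),(k*4,14),(0,255,255))
    for k in range(10,h,10): cv2.putText(im,str(y+k),(0,k*4+3),0,.3,(0,255,255));cv2.line(im,(20,k*4),(24,k*4),(0,255,255))
    return im
a=np.vstack([np.hstack([crop("scene",220,145),crop("scene",320,230)]),np.hstack([crop("side",220,165),crop("side",85,255)])])
cv2.imwrite("pics/zoom.png",a)
```

```text
(no output)
```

View pics/zoom.png

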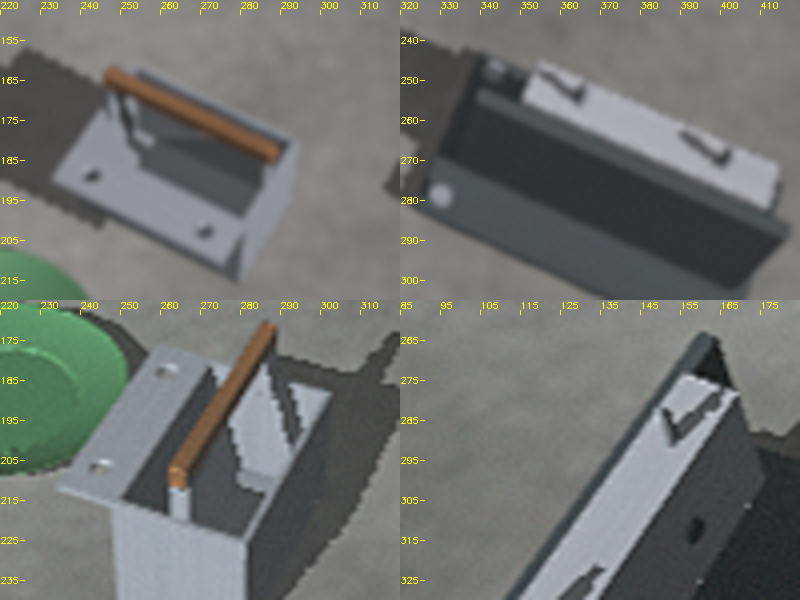

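Create h.py:
```python
import numpy as np
from scipy.optimize import least_squares
from cell import bot, order, grab_frame
np.set_printoptions(precision=4,suppress=True)
def back(f,px,z):
    K,T=f["camera_matrix"],f["world_from_camera"]
    d=T[:3,:3]@np.linalg.inv(K)@[px[0],px[1],1]; c=T[:3,3]
    return c+d*(z-c[2])/d[2]
def proj(f,P):
    K,T=f["camera_matrix"],f["world_from_camera"]
    q=K@(T[:3,:3].T@(np.asarray(P)-T[:3,3])); return q[:2]/q[2]
```

Run:
```python
from h import *
S,D=grab_frame("scene"),grab_frame("side")
for n,f,pts in(("scene",S,[((247,163.3),.141),((289,182.5),.141),((243,189),.0925),((271,202.8),.0925),((363.7,255),.14),((398.7,270.5),.14)]),("side",D,[((287.5,171.3),.141),((264.5,208),.141),((262,183),.0925),((245.3,206.8),.0925),((153.5,290),.14)])):
    for p,z in pts: print(n,p,back(f,p,z))
W=grab_frame("wrist");print(W["camera_matrix"],W["world_from_camera"])
```

```text
scene (247, 163.3) [ 0.5289 -0.2108  0.141 ]
scene (289, 182.5) [ 0.5278 -0.066   0.141 ]
scene (243, 189) [ 0.5902 -0.1907  0.0925]
scene (271, 202.8) [ 0.5908 -0.0916  0.0925]
scene (363.7, 255) [0.6352 0.2165 0.14  ]
scene (398.7, 270.5) [0.6308 0.314  0.14  ]
side (287.5, 171.3) [ 0.5208 -0.2124  0.141 ]
side (264.5, 208) [ 0.5214 -0.0649  0.141 ]
side (262, 183) [ 0.5868 -0.1942  0.0925]
side (245.3, 206.8) [ 0.5883 -0.0937  0.0925]
side (153.5, 290) [0.6273 0.2184 0.14  ]
[[315.4434   0.     260.2108]
 [  0.     315.4434 189.8925]
 [  0.       0.       1.    ]] [[ 0.446   0.8617  0.242   0.1942]
 [ 0.895  -0.4289 -0.1221  0.5442]
 [-0.0014  0.271  -0.9626  0.3741]
 [ 0.      0.      0.      1.    ]]
```

The manual's scale: shifts go in shares of 750 mm and turns go in shares of 180 degrees. Converting my numbers, -0.3 m / 0.75 = -0.4, -0.18 m / 0.75 = -0.24, 0.36 rad / 3.1416 = 0.1146.

Request:
{"name": "send_path", "arguments": {
  "plan": [
    {"trans": [-0.08, -0.0267, -0.0667], "twist": 0.0573, "finger_gap": 0.085},
    {"trans": [-0.16, -0.0533, -0.1067], "twist": 0.1146, "finger_gap": 0.085},
    {"trans": [-0.24, -0.08, -0.1333], "twist": 0.1719, "finger_gap": 0.085},
    {"trans": [-0.32, -0.1067, -0.144], "twist": 0.2292, "finger_gap": 0.085},
    {"trans": [-0.4, -0.1333, -0.144], "twist": 0.2865, "finger_gap": 0.085}
  ]
}}

```text
time_s: 0.88
position: [0.4605, 0.3114, 0.3607]
tool_rot: [[-0.202, 0.979, 0.002], [0.979, 0.202, 0.001], [0.001, 0.002, -1.0]]
wrist_force: [0.3, 0.1, -0.4]
opening: 0.0856
grasp_force: 0.0
```

Run:
```python
from h import *
s=bot.sense();R=s['tool_rot'];print(s['position'],R,R.T@(np.array([.6,.18,.36])-s['position']))
```

```text
[0.4605 0.3114 0.3607] [[-0.202   0.9794  0.0021]
 [ 0.9794  0.202   0.0014]
 [ 0.001   0.0024 -1.    ]] [-0.1569  0.1101  0.0008]
```

Converted, -0.157 m / 0.75 = -0.2093, 0.11 m / 0.75 = 0.1467, 0.203 rad / 3.1416 = 0.0646.

Request:
{"name": "send_path", "arguments": {
  "plan": [
    {"trans": [-0.0667, 0.0467, 0], "twist": 0.0318, "finger_gap": 0.085},
    {"trans": [-0.1333, 0.0933, 0], "twist": 0.0637, "finger_gap": 0.085},
    {"trans": [-0.2093, 0.1467, 0], "twist": 0.0646, "finger_gap": 0.085},
    {"trans": [-0.2093, 0.1467, 0], "twist": 0.0646, "finger_gap": 0.085}
  ]
}}

```text
time_s: 1.38
position: [0.602, 0.1785, 0.358]
tool_rot: [[-0.001, 1.0, -0.001], [1.0, 0.001, -0.001], [-0.001, -0.001, -1.0]]
wrist_force: [-1.1, 0.3, 0.5]
opening: 0.0852
grasp_force: 0.0
```

Run:
```python
from h import *
import cv2
f=grab_frame("wrist");np.save("w1.npy",f,allow_pickle=True);s=bot.sense();print(s['position'],s['tool_rot'])
im=cv2.resize(f["image"][:,:,::-1],(768,576),interpolation=cv2.INTER_CUBIC);cv2.imwrite("pics/w1.png",im)
```

```text
[0.6011 0.1796 0.3582] [[-0.0024  1.     -0.0012]
 [ 1.      0.0024 -0.0007]
 [-0.0007 -0.0012 -1.    ]]
```

View pics/w1.png

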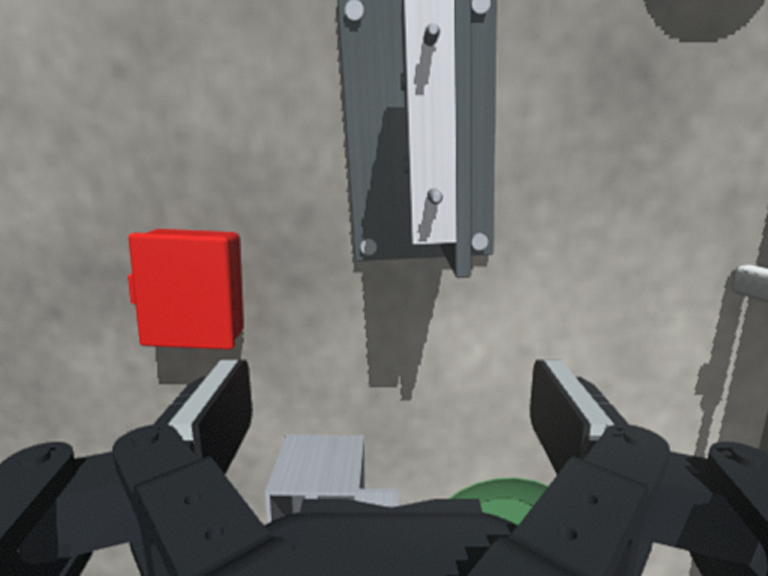

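The wrist view shows the pin tips at about (433,31) and (435,195). The bar's top edges run (405,0)–(413,243) on the left and (455,0)–(457,243) on the right.

Run:
```python
from h import *
f=np.load("w1.npy",allow_pickle=True).item()
for p,z in [((433,30),.163),((435,194),.163),((430,43),.14),((432.5,206),.14),((405,0),.14),((413,243),.14),((455,0),.14),((457,243),.14),((354,8),.015),((368,246),.015),((481,4),.015),((480,241),.015)]:
    print(p,back(f,[(p[0]+.5)/1.5-.5,(p[1]+.5)/1.5-.5],z))
S,D=grab_frame("scene"),grab_frame("side")
import cv2
a=[]
for f,P in((S,(.63,.266,.15)),(D,(.63,.266,.15))):
    u,v=map(int,proj(f,P)); print(u,v)
    x,y=max(u-50,0),max(v-70,0); im=f["image"][y:y+140,x:x+100,::-1]; print(x,y)
    a.append(cv2.resize(np.ascontiguousarray(im),(400,560),interpolation=cv2.INTER_CUBIC))
cv2.imwrite("pics/z2.png",np.hstack(a))
```

```text
(433, 30) [0.6269 0.3164 0.163 ]
(435, 194) [0.6306 0.219  0.163 ]
(430, 43) [0.627  0.3138 0.14  ]
(432.5, 206) [0.6312 0.2086 0.14  ]
(405, 0) [0.6105 0.3387 0.14  ]
(413, 243) [0.6177 0.1819 0.14  ]
(455, 0) [0.6423 0.3387 0.14  ]
(457, 243) [0.6496 0.1819 0.14  ]
(354, 8) [0.5692 0.3665 0.015 ]
(368, 246) [0.5788 0.1551 0.015 ]
(481, 4) [0.6801 0.3696 0.015 ]
(480, 241) [0.6901 0.1602 0.015 ]
382 260
332 190
134 307
84 237
```

Converted, -0.3 m / 0.75 = -0.4, -0.06 m / 0.75 = -0.08.

Request:
{"name": "send_path", "arguments": {
  "plan": [
    {"trans": [-0.08, -0.0133, 0.0133], "finger_gap": 0.085},
    {"trans": [-0.16, -0.0267, 0.0267], "finger_gap": 0.085},
    {"trans": [-0.24, -0.0533, 0.0533], "finger_gap": 0.085},
    {"trans": [-0.32, -0.0667, 0.0667], "finger_gap": 0.085},
    {"trans": [-0.4, -0.08, 0.08], "finger_gap": 0.085}
  ]
}}

```text
time_s: 2.15
position: [0.5403, -0.1158, 0.3002]
tool_rot: [[-0.009, 1.0, 0.001], [1.0, 0.009, 0.001], [0.001, 0.001, -1.0]]
wrist_force: [1.5, 0.8, 0.0]
opening: 0.0853
grasp_force: 0.0
```

Request:
{"name": "send_path", "arguments": {
  "plan": [
    {"trans": [-0.0667, -0.0133, 0.0133], "finger_gap": 0.085},
    {"trans": [-0.1067, -0.0213, 0.0267], "finger_gap": 0.085},
    {"trans": [-0.1067, -0.0213, 0.0267], "finger_gap": 0.085}
  ]
}}

```text
time_s: 2.52
position: [0.5249, -0.1963, 0.2794]
tool_rot: [[-0.005, 1.0, -0.001], [1.0, 0.005, 0.001], [0.001, -0.001, -1.0]]
wrist_force: [0.0, -0.4, 0.4]
opening: 0.0848
grasp_force: 0.0
```

Run:
```python
from h import *
import cv2
f=grab_frame("wrist");np.save("w2.npy",f,allow_pickle=True);s=bot.sense();print(s['position'],s['tool_rot'])
im=cv2.resize(f["image"][:,:,::-1],(768,576),interpolation=cv2.INTER_CUBIC);cv2.imwrite("pics/w2.png",im)
```

```text
[ 0.5255 -0.1952  0.2799] [[-0.0062  1.     -0.0001]
 [ 1.      0.0062  0.0014]
 [ 0.0014 -0.0001 -1.    ]]
```

View pics/w2.png

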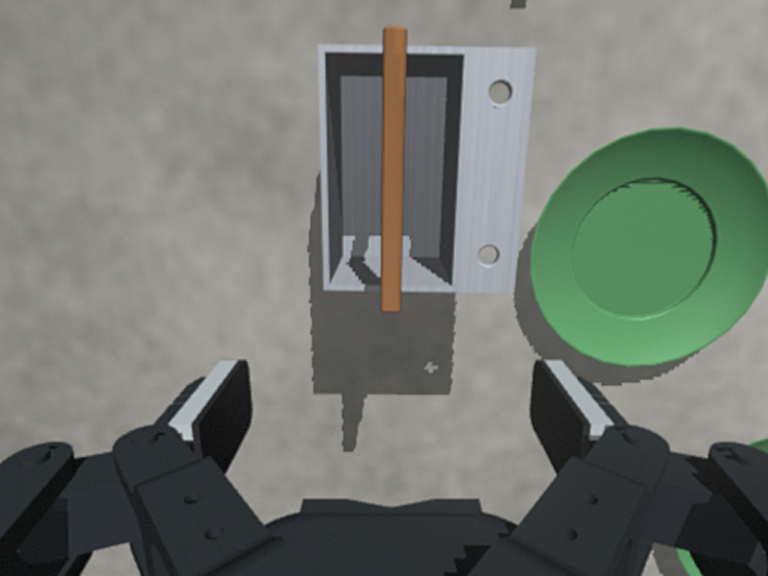

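The view shows the caddy's hole centres at (500,92) and (488,255). The bar's top face ends at (396,29) and (391,304).

Run:
```python
from h import *
f=np.load("w2.npy",allow_pickle=True).item()
for p,z in [((500,92),.0935),((488,255),.0935),((396,29),.141),((391,306),.141),((536,48),.095),((517,293),.095)]:
    print(p,back(f,[(p[0]+.5)/1.5-.5,(p[1]+.5)/1.5-.5],z))
```

```text
(500, 92) [ 0.5899 -0.0935  0.0935]
(488, 255) [ 0.5887 -0.1941  0.0935]
(396, 29) [ 0.5264 -0.0702  0.141 ]
(391, 306) [ 0.5246 -0.2143  0.141 ]
(536, 48) [ 0.6091 -0.0695  0.095 ]
(517, 293) [ 0.6095 -0.2198  0.095 ]
```

Converted, 0.144 m / 0.75 = 0.192, 0.052 m / 0.75 = 0.0693, 0.015 rad / 3.1416 = 0.0048.

Request:
{"name": "send_path", "arguments": {
  "plan": [
    {"trans": [0.04, 0, 0.0533], "twist": 0.0048, "finger_gap": 0.085},
    {"trans": [0.0693, 0, 0.12], "twist": 0.0048, "finger_gap": 0.085},
    {"trans": [0.0693, 0, 0.1733], "twist": 0.0048, "finger_gap": 0.085},
    {"trans": [0.0693, 0, 0.192], "twist": 0.0048, "finger_gap": 0.085},
    {"trans": [0.0693, 0, 0.192], "twist": 0.0048, "finger_gap": 0.04}
  ],
  "clamp_n": 80
}}

```text
time_s: 3.2
position: [0.526, -0.1435, 0.136]
tool_rot: [[0.007, 1.0, -0.0], [1.0, -0.007, 0.0], [0.0, -0.0, -1.0]]
wrist_force: [0.3, -0.2, 0.9]
opening: 0.0692
grasp_force: 0.0
```

Request:
{"name": "send_path", "arguments": {
  "plan": [
    {"finger_gap": 0.01},
    {"finger_gap": 0},
    {"finger_gap": 0},
    {"finger_gap": 0},
    {"finger_gap": 0}
  ]
}}

```text
time_s: 3.82
position: [0.5253, -0.1449, 0.1367]
tool_rot: [[0.009, 1.0, 0.0], [1.0, -0.009, -0.001], [-0.001, 0.0, -1.0]]
wrist_force: [-2.8, 0.0, 4.9]
opening: 0.0105
grasp_force: 79.0
```

Converted, 0.14 m / 0.75 = 0.1867, -0.12 m / 0.75 = -0.16, -0.01 rad / 3.1416 = -0.0032.

Request:
{"name": "send_path", "arguments": {
  "plan": [
    {"trans": [0, 0, -0.04], "finger_gap": 0},
    {"trans": [0, 0, -0.0933], "finger_gap": 0},
    {"trans": [0.04, 0, -0.16], "finger_gap": 0},
    {"trans": [0.1067, 0.0133, -0.1733], "finger_gap": 0},
    {"trans": [0.1867, 0.02, -0.1733], "twist": -0.0032, "finger_gap": 0}
  ]
}}

```text
time_s: 4.45
position: [0.5426, -0.0042, 0.266]
tool_rot: [[0.001, 1.0, 0.002], [1.0, -0.001, -0.0], [-0.0, 0.002, -1.0]]
wrist_force: [-0.5, -0.2, -7.1]
opening: 0.0103
grasp_force: 79.2
```

Request:
{"name": "send_path", "arguments": {
  "plan": [
    {"trans": [0.08, 0, 0], "twist": -0.0032, "finger_gap": 0},
    {"trans": [0.16, 0.0133, 0], "twist": -0.0064, "finger_gap": 0},
    {"trans": [0.24, 0.0267, 0], "twist": -0.0095, "finger_gap": 0},
    {"trans": [0.3067, 0.0333, 0], "twist": -0.014, "finger_gap": 0},
    {"trans": [0.34, 0.0333, 0], "twist": -0.014, "finger_gap": 0}
  ]
}}

```text
time_s: 5.08
position: [0.5658, 0.2531, 0.2635]
tool_rot: [[-0.047, 0.999, -0.003], [0.999, 0.047, 0.0], [0.0, -0.003, -1.0]]
wrist_force: [-0.7, -0.7, -6.8]
opening: 0.0106
grasp_force: 79.2
```

Request:
{"name": "send_path", "arguments": {
  "plan": [
    {"trans": [0.0173, 0, 0], "finger_gap": 0},
    {"trans": [0.0173, 0, 0.0133], "finger_gap": 0},
    {"trans": [0.0173, 0, 0.0267], "finger_gap": 0},
    {"trans": [0.0173, 0, 0.0267], "finger_gap": 0}
  ]
}}

```text
time_s: 5.58
position: [0.5651, 0.2616, 0.244]
tool_rot: [[-0.043, 0.999, -0.004], [0.999, 0.043, -0.002], [-0.001, -0.004, -1.0]]
wrist_force: [0.2, -0.1, -7.2]
opening: 0.0107
grasp_force: 79.1
```

Run:
```python
from h import *
import cv2
f=grab_frame("wrist");np.save("w3.npy",f,allow_pickle=True);s=bot.sense();print(s['position'],s['tool_rot'])
im=cv2.resize(f["image"][:,:,::-1],(768,576),interpolation=cv2.INTER_CUBIC);cv2.imwrite("pics/w3.png",im)
```

```text
[0.5657 0.262  0.2449] [[-0.0434  0.9991 -0.0017]
 [ 0.9991  0.0434 -0.0009]
 [-0.0008 -0.0018 -1.    ]]
```

View pics/w3.png

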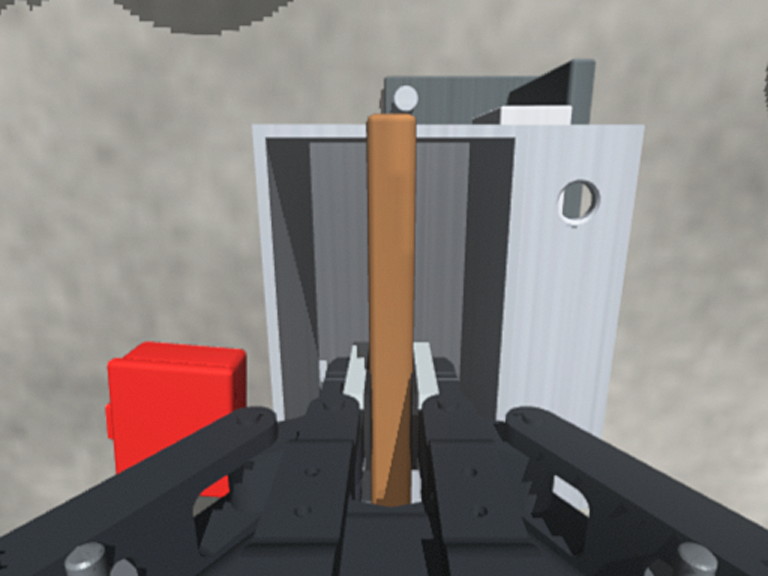

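The view shows the far lip hole at (578,202), with the caddy square in the hand.

Run:
```python
from h import *
f=np.load("w3.npy",allow_pickle=True).item()
for p,z in [((578.5,202),.2015),((644,125),.203),((605,430),.203),((514,137),.203),((498,420),.203),((392,118),.249)]:
    print(p,back(f,[(p[0]+.5)/1.5-.5,(p[1]+.5)/1.5-.5],z))
```

```text
(578.5, 202) [0.6265 0.3153 0.2015]
(644, 125) [0.6434 0.3409 0.203 ]
(605, 430) [0.6495 0.2284 0.203 ]
(514, 137) [0.6017 0.3354 0.203 ]
(498, 420) [0.6074 0.2309 0.203 ]
(392, 118) [0.5617 0.3367 0.249 ]
```

Converted, 0.04 m / 0.75 = 0.0533, 0.034 m / 0.75 = 0.0453, 0.006 rad / 3.1416 = 0.0019.

Request:
{"name": "send_path", "arguments": {
  "plan": [
    {"trans": [0.0027, 0.0007, 0.02], "twist": 0.0019, "finger_gap": 0},
    {"trans": [0.0027, 0.0007, 0.0347], "twist": 0.0019, "finger_gap": 0},
    {"trans": [0.0027, 0.0007, 0.0453], "twist": 0.0019, "finger_gap": 0},
    {"trans": [0.0027, 0.0007, 0.0533], "twist": 0.0019, "finger_gap": 0},
    {"trans": [0.0027, 0.0007, 0.0533], "twist": 0.0019, "finger_gap": 0}
  ]
}}

```text
time_s: 6.25
position: [0.5661, 0.265, 0.2051]
tool_rot: [[-0.039, 0.999, -0.001], [0.999, 0.039, -0.001], [-0.001, -0.001, -1.0]]
wrist_force: [-0.7, -0.9, -5.7]
opening: 0.0109
grasp_force: 79.1
```

Converted, 0.006 m / 0.75 = 0.008, 0.003 m / 0.75 = 0.004.

Request:
{"name": "send_path", "arguments": {
  "plan": [
    {"trans": [0, 0, 0.004], "finger_gap": 0},
    {"trans": [0, 0, 0.008], "finger_gap": 0},
    {"trans": [0, 0, 0.008], "finger_gap": 0}
  ]
}}

```text
time_s: 6.62
position: [0.5663, 0.2649, 0.1996]
tool_rot: [[-0.039, 0.999, -0.0], [0.999, 0.039, -0.001], [-0.001, -0.0, -1.0]]
wrist_force: [-1.8, -2.7, -5.9]
opening: 0.0107
grasp_force: 79.2
```

Request:
{"name": "send_path", "arguments": {
  "plan": [
    {"trans": [0, 0, 0.004], "finger_gap": 0},
    {"trans": [0, 0, 0.008], "finger_gap": 0},
    {"trans": [0, 0, 0.008], "finger_gap": 0}
  ]
}}

```text
time_s: 7.0
position: [0.5662, 0.265, 0.1934]
tool_rot: [[-0.039, 0.999, -0.001], [0.999, 0.039, -0.0], [-0.0, -0.001, -1.0]]
wrist_force: [-1.3, -3.8, -6.0]
opening: 0.0104
grasp_force: 79.3
```

Converted, 0.0068 m / 0.75 = 0.0091, 0.005 m / 0.75 = 0.0067.

Request:
{"name": "send_path", "arguments": {
  "plan": [
    {"trans": [-0.0011, -0.0004, 0.0027], "finger_gap": 0},
    {"trans": [-0.0011, -0.0004, 0.0067], "finger_gap": 0},
    {"trans": [-0.0011, -0.0004, 0.0091], "finger_gap": 0},
    {"trans": [-0.0011, -0.0004, 0.0091], "finger_gap": 0}
  ]
}}

```text
time_s: 7.5
position: [0.5662, 0.2647, 0.1869]
tool_rot: [[-0.039, 0.999, 0.0], [0.999, 0.039, 0.0], [0.0, 0.0, -1.0]]
wrist_force: [-0.6, -1.2, -4.1]
opening: 0.0102
grasp_force: 79.3
```

Converted, 0.001 m / 0.75 = 0.0013.

Request:
{"name": "send_path", "arguments": {
  "plan": [
    {"trans": [0, 0, 0.0013], "finger_gap": 0},
    {"trans": [0, 0, 0.0013], "finger_gap": 0}
  ]
}}

```text
time_s: 7.75
position: [0.5661, 0.2647, 0.1867]
tool_rot: [[-0.039, 0.999, 0.001], [0.999, 0.039, 0.001], [0.001, 0.001, -1.0]]
wrist_force: [-3.1, -1.9, -0.4]
opening: 0.0105
grasp_force: 80.0
```

Request:
{"name": "send_path", "arguments": {
  "plan": [
    {"trans": [0, 0, 0.0013], "finger_gap": 0},
    {"trans": [0, 0, 0.0013], "finger_gap": 0}
  ]
}}

```text
time_s: 8.0
position: [0.5659, 0.2647, 0.1864]
tool_rot: [[-0.039, 0.999, 0.001], [0.999, 0.039, 0.001], [0.001, 0.001, -1.0]]
wrist_force: [-5.5, -2.2, 4.5]
opening: 0.0105
grasp_force: 80.6
```

Request:
{"name": "send_path", "arguments": {
  "plan": [
    {"trans": [0, 0, -0.002], "finger_gap": 0},
    {"trans": [0, 0, -0.002], "finger_gap": 0.02},
    {"trans": [0, 0, -0.002], "finger_gap": 0.035},
    {"trans": [0, 0, -0.002], "finger_gap": 0.045},
    {"trans": [0, 0, -0.002], "finger_gap": 0.045}
  ],
  "clamp_n": 20
}}

```text
time_s: 8.62
position: [0.5665, 0.2647, 0.1867]
tool_rot: [[-0.039, 0.999, 0.001], [0.999, 0.039, 0.001], [0.0, 0.001, -1.0]]
wrist_force: [0.4, 0.2, 1.2]
opening: 0.0449
grasp_force: 0.0
```

Request:
{"name": "send_path", "arguments": {
  "plan": [
    {"trans": [0, 0, -0.0133], "finger_gap": 0.045},
    {"trans": [0, 0, -0.0533], "finger_gap": 0.045},
    {"trans": [0, 0, -0.12], "finger_gap": 0.045},
    {"trans": [0, 0, -0.1867], "finger_gap": 0.05},
    {"trans": [-0.0667, 0, -0.2267], "finger_gap": 0.05}
  ]
}}

```text
time_s: 9.25
position: [0.5688, 0.2167, 0.3601]
tool_rot: [[-0.044, 0.999, 0.005], [0.999, 0.044, 0.003], [0.003, 0.005, -1.0]]
wrist_force: [0.2, -0.9, 0.2]
opening: 0.0498
grasp_force: 0.0
```

Request:
{"name": "send_path", "arguments": {
  "plan": [
    {"trans": [-0.0667, 0, 0], "finger_gap": 0.08},
    {"trans": [-0.1333, -0.0133, 0], "finger_gap": 0.08},
    {"trans": [-0.1333, -0.0133, 0], "finger_gap": 0.08}
  ]
}}

```text
time_s: 9.62
position: [0.5617, 0.1111, 0.3578]
tool_rot: [[-0.034, 0.999, 0.002], [0.999, 0.034, -0.001], [-0.001, 0.001, -1.0]]
wrist_force: [0.9, -0.0, 0.4]
opening: 0.0797
grasp_force: 0.0
```

Run:
```python
from h import *
import cv2
a=[]
for n,P in(("scene",(.6,.266,.13)),("side",(.6,.266,.13))):
    f=grab_frame(n);u,v=map(int,proj(f,P));x,y=max(u-64,0),max(v-64,0)
    x=min(x,512-128);y=min(y,384-128);print(x,y)
    a.append(cv2.resize(np.ascontiguousarray(f["image"][y:y+128,x:x+128,::-1]),(400,400),interpolation=cv2.INTER_CUBIC))
cv2.imwrite("pics/end.png",np.hstack(a))
f=grab_frame("wrist");cv2.imwrite("pics/w4.png",cv2.resize(f["image"][:,:,::-1],(768,576),interpolation=cv2.INTER_CUBIC))
```

```text
320 190
86 255
```

View pics/end.png

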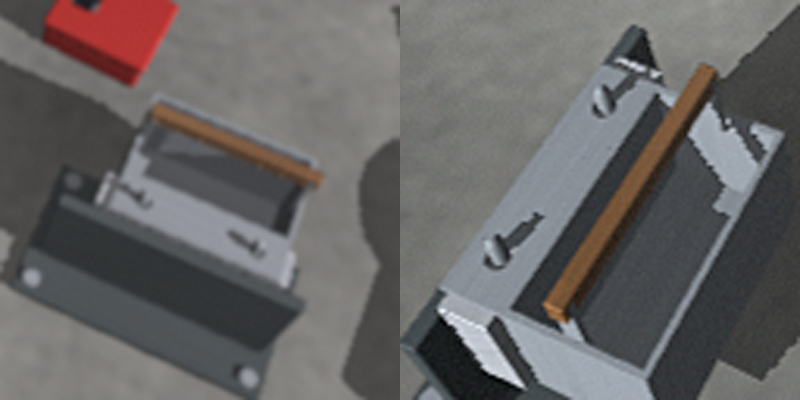

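View pics/w4.png

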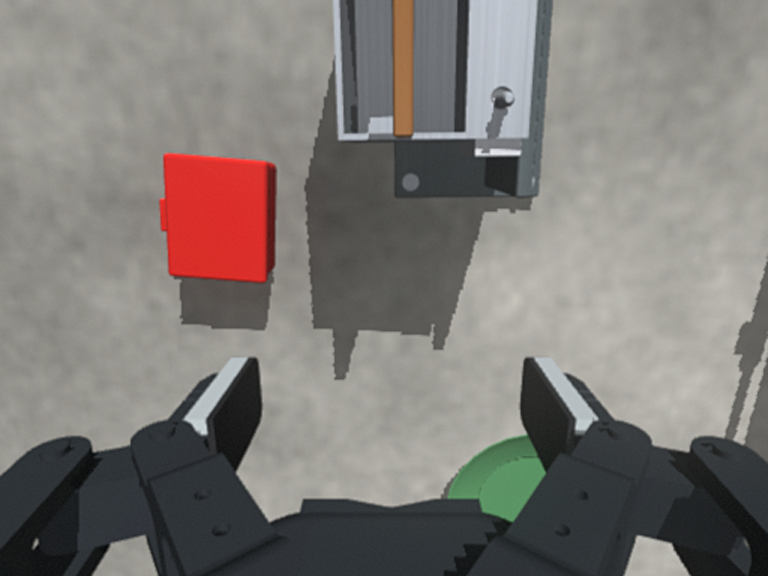

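Both pins show through the lip holes: at about (603,98) and (497,250) in the side crop, and at (503,97) in the wrist view. The lip is flat on the bar, the caddy hangs upright, and the gripper is clear of everything.

```bash
python3 -c "
from cell import bot, order, grab_frame
print(order.hand_in())"
```

```text
the job is handed in; nothing more can be done
None
```

The caddy hangs upright on the stand with both pins up through its lip holes and the lip down on the pin bar; it is released, I moved none of the plates, spice box or ladle, and the job is handed in at about 10 s (no verdict shown).

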